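# Press the bushing home behind the guard and hold the press down

### The job

The brass bushing waiting in the hand-lever press has to be pressed into its bearing block, and the retaining compound on it needs steady pressure. Slide the clear guard door fully shut, then flip the red safety catch right over, off the lever hub, and only then pull the T-handled lever down until the bushing is fully home and keep it there: finish with the gripper still holding the lever down. Keep the guard shut once it is closed and leave the other things on the table where they are.

Things in the scene. Friction and masses are not known exactly. Their poses are not given: they have to be found in the camera images.
- press: Teal bench rack press, C frame, base 250 x 170 mm, fixed, place and yaw vary. Origin on the table under the lever's axis; press x points from its front (robot side) to its column, y to its left, z up. Head: x -71 to 68, y -32 to 32, z 140 to 235 mm; the ram rises out of it at (-34, 0) to z 289. Clear side windows at y = +-81, 131 high. Guard rail at x = -95, 40 high, y -100 to 245 mm.
- guard (a joint): Guard door at the front of the press: clear panel with yellow edges, 150 mm wide, top edge 139 mm above the table, on a linear rail along press y. Value in m: 0 = fully shut against its stop; grows as it slides to the press's left (+y), 0.14 = fully open. Stays where it is left; about 2 N of friction.
- guard_grip (a point): Middle of the guard's black upright grip block, 14 mm wide along press y, 20 mm along press x, top 178 mm above the table; the point is 18 mm below that top and 21 mm above the door's edge. Free space on both sides along y. Shut, it lies at press (-107, 40, 160) mm. Its axes are the press's.
- catch (a joint): Red safety catch hinged along press x at the right of the head: upright thumb paddle, and an arm out to the right whose nose stands before a tooth on the lever hub. Value in rad: 0 = locked (the lever stops after about 0.06 rad); grows as the paddle is pushed over to the left (+y); 1.4 = its stop, paddle flat over the head. Loose; past about 0.5 it falls over by its weight and stays.
- catch_paddle (a point): On the catch's thumb paddle, 16 mm wide along press x, 6 mm thick along y, standing up from the hinge; the point is on its mid-plane, 10 mm below its top. Locked, it lies at press (4, -55, 278) mm, the paddle upright to z 288 mm, its right (-y) face free to push on above z 250 mm. Axes turn with the catch; locked, they are the press's.
- catch_pivot (a point): Point on the catch's hinge axis, at press (4, -55, 238) mm; the clevis round it reaches z = 244 mm. The paddle point lies 40 mm from it. Axes turn with the catch.
- lever (a joint): Press lever, turning about press y, spring-return. Value in rad: 0 = raised, pointing 30 degrees up towards the front (-x); grows as its handle is pulled down. Needs about 3 N at the handle at first, 5 N at the bottom, 3 N more while driving the bushing; rises again when let go. The ram meets the bushing at 0.25 to 0.5; with the bushing home the lever stops at 0.917.
- lever_bar (a point): Centre of the lever's T-handle: a black cylinder lying along press y, 33 mm in diameter, 40 mm long with flat ends, at the lever's end, 160 mm from the pivot axis. Raised it lies at press (-139, -130, 270) mm; with the bushing home at (-148, -130, 129) mm. A 13 mm steel rod joins its middle to the hub. Its axes turn with the lever (raised: the press's axes).
- lever_hub (a point): Point on the lever's pivot axis in the plane in which the handle bar swings, at press (0, -130, 190) mm. Axes turn with the lever.
- bushing (a joint): Flanged brass bushing, flange 30 mm across, upright in the bearing block in the nest behind the guard. Value in m: how far it has gone in: 0 = its flange stands 14 mm proud, 0.014 = fully home, flange down on the block. Starts at 0 to 0.005; tight: takes about 20 N from the ram and stays where it is left.
- bushing_top (a point): Centre of the bushing's flange top; fully home it is 93 mm above the table.
- compound_bottle: Bystander: green bottle with a red cap, 38 mm across, 105 mm tall, standing on the table. Origin at the centre of its base.
- spare_block: Bystander: aluminium bearing block, 48 x 66 mm, 46 mm tall. Origin at the centre of its base.
- parts_tray: Blue parts tray, fixed, 140 x 110 mm, 28 mm high, with two spare bushings in it. Origin at the centre of its base.
- spare_bushing_a: Bystander: brass bushing, 30 mm across, 33 mm tall, standing on its flange in the tray. Origin at the centre of its base.
- spare_bushing_b: Bystander: another such bushing in the tray.
- screwdriver: Bystander: screwdriver with an orange handle, lying on the table. Origin under its middle.
- mallet: Bystander: hammer with a wooden handle, lying on the table. Origin under its middle.
- caliper: Bystander: digital caliper, 200 mm long, 13 mm thick, lying on the table. Origin under its middle.

How it is judged:
On the way, in this order (a step that is already met when the one before it is completed fails the run):
1. the guard door is fully shut, with the lever still raised (value of joint guard below 0.006 m and value of joint lever below 0.12 rad), for 0.2 s.
2. the safety catch is flipped over off the lever hub, the guard still shut and the lever still raised (value of joint catch above 1.1 rad and value of joint guard below 0.008 m and value of joint lever below 0.2 rad), for 0.2 s.
3. the lever is pulled down and the bushing is home, behind the shut guard (value of joint bushing above 0.0125 m and value of joint lever above 0.85 rad and value of joint guard below 0.008 m), for 0.3 s.
At the end, for the whole second after the job is handed in: the bushing is home to within 1.5 mm, the lever is held down at more than 0.85 rad by the gripper's fingers (more than 2 N on it), the guard is shut to within 8 mm and the catch lies flipped over (more than 1.1 rad) (all of step 3 and contact force between the fingers and lever above 2 N and value of joint catch above 1.1 rad); the arm keeps its last pose, push and grip.
It fails at once if the ram is brought down with the guard open (value of joint lever above 0.25 rad and value of joint guard above 0.02 m).
It fails at once if another thing on the table is shoved or knocked over (distance of any of compound_bottle, spare_block, spare_bushing_a, spare_bushing_b, screwdriver, mallet, caliper from where it was at the start of the episode above 0.025 m or angle between compound_bottle's own z axis and vertical above 0.5 rad).
It also fails if it takes over 61 s, if anything falls off the work surface, if the arm or the gripper's body presses on something with over 40 N, if the wrist force passes 120 N, or if a joint passes its speed limit or range.

### The arm

A 6-joint arm with a two-finger parallel gripper is mounted at the origin on the work surface. World frame = base frame: x ahead of the robot, y to its left, z up, the work surface at z = 0. Lengths are in m, angles in rad, forces in N, time in s.
With the tool pointing down it reaches from about 0.35 to 0.975 m from the base axis. Payload 4.9 kg.
Tool frame: the origin (TCP) lies midway between the tips of the shut fingers; the grasp point (between the pads) lies 19 mm behind it; z points along the fingers, y is the line along which they close (so a half turn about z gives the same grasp; the last joint's range is limited). The gripper opens to 85 mm and grips with 20 to 120 N. Pads are 22 mm wide; open, the fingers measure 114 mm over their backs; the gripper's body (76 mm by 85 mm) begins 54 mm behind the grasp point. The pads swing forward as they close: fully open they stand 13 mm farther back than shut.
Start: joints at [1.155, 0.053, 1.613, -0, 1.476, -0.119], TCP at [0.183, 0.598, 0.231] pointing down, gripper open.
Joint ranges: [-3.01, 3.01], [-1.01, 2.22], [0.06, 2.58], [-1.02, 4.17], [0.09, 2.62], [-3.14, 3.14]. Speed limits (rad/s): [2.57, 2.57, 3.14, 3.14, 3.14, 3.14].

### API

Orientations are given as a unit quaternion [w, x, y, z].
In Python, from plant import state, grab_frame, job_done, cut_out, place_of gives the robot as it stands.
- The arm moves only by the tool jog_arm, never from a script. Its argument "motion" is text: rows parted by semicolons, each of 7 numbers parted by spaces: the opening in per cent of the stroke, from 0 (shut) to 100 (fully open), then the shift along the tool's x, y, z as a fraction of full scale, then the turn, a rotation vector about the tool's x, y, z as a fraction of full scale. A call has exactly 5 rows; each row is the pose to reach, as a shift and turn from the pose commanded when the call began, along the tool's axes at that moment; what a row does not reach only later rows make up. Full scale, the value 1, is 50 cm for a shift and 1.5 rad for a turn. A row lasts 1/8 s, in which the tool goes at most 62.5 mm and 10.7 degrees, less where a joint would pass 70% of its speed; a pose out of reach is approached as far as the arm can. A call with a number of a shift or a turn outside -1 to 1 is refused whole. A call with a gripper value outside its range is refused whole. The fingers move at their own pace and stop on an object; the grip force is fixed at half the most. Time passes only in rows, so rows that repeat a pose let the fingers close, or fill a call up. It gives the time, the measured TCP pose, the force, the opening and the grip force at its end, in the units of the state.
- state(): the state, without advancing time (a new reading comes with each control period).
- grab_frame(name): name is "scene" or "top"; returns a dict with "color" (480x640x3 uint8, red, green, blue), "range_z" (480x640 float32, m along the optical axis (not along the pixel's ray), 0 where there is no reading), "intrinsics" (3x3 intrinsics, pixels), "world_from_camera" (4x4, takes a point from camera to world coordinates). Camera axes: x right, y up, looking along -z (the intrinsics and any distortion apply to the point x, -y, -z); pixel columns grow to the right and rows downward; lengths in m; the calibration is good to about 2 mm. A picture is of the moment at which its call begins.
- job_done(): hands the job in; it is judged then, once.
Trained networks look in the newest picture that a camera, given by its name, has taken for a name from the list of things; names that differ only in an ending like _2 or _b are one class to them, and where a whole thing is asked for, a point or a joint stands for the part that bears it (a point fixed in the world has none). Each returns a list of dicts, best first, with "p" (0 to 1); they miss things now and then, are a little off and sometimes report something else, mostly with a low value. They report only what shows in the picture. A call takes as long as a camera call.
- cut_out(camera, thing): "pixels" (480x640 bool, what is visible of it).
- place_of(camera, thing): "at" ([x, y, z] in m, in world coordinates, good to about 4 mm: a listed point, or the origin of a listed thing).
The state is a dict: "time": time; "joint_pos": joint angles; "joint_vel": joint speeds; "joint_efforts": joint torques, N m; "tool_pos": TCP position; "tool_rot": TCP orientation; "contact_force": force on the tool from outside, world axes, zero at the start; "ft_torque": the same for the moment, N m; "gripper_width": opening from 0.0 (shut) to 1.0 (fully open); "grasp_force": force on a finger pad.
Only numpy, scipy, OpenCV 4.12 (cv2) and the standard library are available. Lean on these libraries where they do the work, as an engineer would, in place of code of your own. Each camera call takes 0.05 s, during which the arm holds its last target. There are 200 camera calls.

## Working session

There is one attempt and no reset: what is moved stays moved. The work goes in short steps, Python scripts to look and compute and a tool call to move; the robot and the scene stay as the last step left them, time stands still between calls to the robot, and variables do not carry over. Pictures are saved under pics/ and viewed, at most 10 in all, crops included, and the job is handed in when it is done.

Besides the shell and the picture viewer there is one more tool, called after "Request:" in YAML: its name, and indented under it one key for each argument. jog_arm: Moves the arm, as the interface text tells. Shift numbers are shares of 50 cm and turn numbers shares of 1.5 rad, none past 1 either way. Its arguments: {"type":"object","properties":{"motion":{"type":"string"}},"required":["motion"]}

```bash
mkdir -p pics; ls; python3 - <<'E'
from plant import *
import cv2,numpy as np
s=state();print(s['time'],s['tool_pos'],s['tool_rot'],s['contact_force'])
for c in ['scene','top']:
    f=grab_frame(c);cv2.imwrite(f'pics/{c}0.png',f['color'][...,::-1])
    print(c,f['world_from_camera'].round(3).tolist())
    for n in ['press','guard_grip','catch_paddle','catch_pivot','lever_bar','lever_hub','bushing_top','compound_bottle','spare_block','parts_tray','screwdriver','mallet','caliper']:
        r=place_of(c,n)
        print(n,[(round(d['p'],2),np.round(d['at'],3).tolist()) for d in r[:2]])
E
```

```text
pics
0.0 [0.18251938 0.59710457 0.230034  ] [-2.93203518e-04  1.47862899e-01  9.89007317e-01 -1.00161368e-03] [-0.41603698 -0.45889945 -0.66116519]
scene [[0.867, -0.391, 0.309, 0.941], [0.498, 0.686, -0.53, -0.781], [-0.005, 0.614, 0.789, 1.269], [0.0, 0.0, 0.0, 1.0]]
press [(0.73, [0.582, -0.009, -0.001])]
guard_grip [(0.86, [0.455, 0.136, 0.163])]
catch_paddle [(0.57, [0.59, -0.067, 0.282])]
catch_pivot [(0.73, [0.592, -0.066, 0.238])]
lever_bar [(0.57, [0.457, -0.157, 0.27]), (0.4, [0.363, -0.461, 0.003])]
lever_hub [(0.74, [0.6, -0.142, 0.192]), (0.49, [0.412, -0.49, 0.008])]
bushing_top []
compound_bottle [(0.54, [0.518, 0.437, 0.005])]
spare_block [(0.97, [0.589, -0.418, -0.003]), (0.66, [0.33, 0.363, 0.002])]
parts_tray [(0.88, [0.387, -0.495, 0.003])]
screwdriver [(0.72, [0.366, -0.183, 0.001]), (0.64, [0.354, 0.132, 0.003])]
mallet [(0.71, [0.329, 0.362, -0.001])]
caliper [(0.6, [0.368, -0.185, 0.001])]
top [[-0.025, 0.983, -0.181, 0.247], [-1.0, -0.023, 0.009, -0.032], [0.005, 0.181, 0.983, 1.526], [0.0, 0.0, 0.0, 1.0]]
press [(0.59, [0.58, -0.008, -0.002]), (0.28, [0.362, -0.463, 0.006])]
guard_grip [(0.72, [0.453, 0.135, 0.159])]
catch_paddle [(0.48, [0.593, -0.068, 0.277])]
catch_pivot [(0.43, [0.591, -0.067, 0.239])]
lever_bar [(0.71, [0.455, -0.154, 0.27]), (0.41, [0.384, -0.5, -0.001])]
lever_hub [(0.9, [0.594, -0.144, 0.19])]
bushing_top [(0.27, [0.454, 0.137, 0.161])]
compound_bottle [(0.44, [0.52, 0.426, 0.0])]
spare_block [(0.69, [0.386, -0.5, 0.001]), (0.58, [0.592, -0.421, 0.008])]
parts_tray [(0.58, [0.385, -0.5, -0.0])]
screwdriver [(0.72, [0.357, 0.13, -0.001])]
mallet [(0.94, [0.327, 0.354, -0.001])]
caliper [(0.68, [0.368, -0.187, 0.001]), (0.64, [0.52, 0.427, -0.0])]
```

View pictures.

View pics/scene0.png

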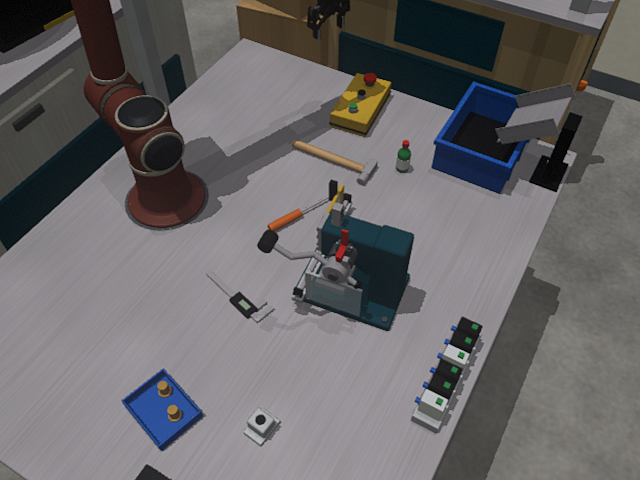

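View pics/top0.png

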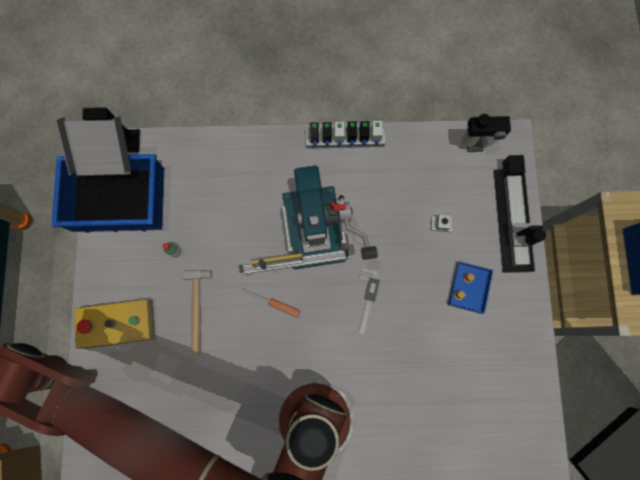

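```bash
cat > h.py <<'E'
from plant import *
import numpy as np
from scipy.optimize import least_squares
from scipy.spatial.transform import Rotation as R
P=[([0,-130],[.6,-.142]),([0,-130],[.594,-.144]),([0,0],[.582,-.009]),([0,0],[.58,-.008]),([4,-55],[.59,-.067]),([4,-55],[.593,-.068]),
([4,-55],[.592,-.066]),([4,-55],[.591,-.067]),([-139,-130],[.457,-.157]),([-139,-130],[.455,-.154])]
A=np.array([p[0] for p in P])/1e3;B=np.array([p[1] for p in P])
def tf(v,a):
    c,s=np.cos(v[2]),np.sin(v[2]);a=np.atleast_2d(a);return a@np.array([[c,s],[-s,c]])+v[:2]
v=least_squares(lambda v:(tf(v,A)-B).ravel(),[.58,0,.1],loss='soft_l1',f_scale=.003).x
def W(p): # press mm -> world m
    p=np.array(p)/1e3; return np.r_[tf(v,p[:2])[0],p[2]]
def inv(w): 
    c,s=np.cos(v[2]),np.sin(v[2]);d=np.array(w[:2])-v[:2];return np.array([c*d[0]+s*d[1],-s*d[0]+c*d[1],w[2]])*1e3
def pose():
    s=state();q=s['tool_rot'];return np.array(s['tool_pos']),R.from_quat(np.r_[q[1:],q[0]]),s
def frompose(target,Rt=None):
    p,r,s=pose();sh=r.inv().apply(np.array(target)-p)/.5
    tu=(r.inv()*Rt).as_rotvec()/1.5 if Rt is not None else np.zeros(3)
    return np.r_[sh,tu].round(4).tolist()
def down(yaw): # tool z down, tool y axis at world angle yaw
    y=np.array([np.cos(yaw),np.sin(yaw),0]);z=np.array([0,0,-1.]);return R.from_matrix(np.c_[np.cross(y,z),y,z])
E
python3 - <<'E'
from h import *
print(v,(tf(v,A)-B).round(3).tolist())
print('grip',inv([.454,.1355,.161]),'shut',W([-107,40,160]))
p,r,s=pose();print(r.as_matrix().round(2).tolist())
for n,p_ in dict(bar=[-139,-130,270],home=[-148,-130,129],pad=[4,-55,278]).items(): print(n,W(p_))
E
```

```text
[ 0.58168155 -0.01209079  0.10249551] [[-0.005, 0.001], [0.001, 0.003], [-0.0, -0.003], [0.002, -0.004], [0.001, 0.001], [-0.002, 0.002], [-0.001, -0.0], [0.0, 0.001], [-0.0, 0.001], [0.002, -0.002]]
grip [-111.91055052  159.88010358  161.        ] shut [0.47115045 0.01675146 0.16      ]
[[-0.96, 0.29, -0.0], [0.29, 0.96, -0.0], [0.0, -0.0, -1.0]]
bar [ 0.45671213 -0.15563048  0.27      ]
home [ 0.44775937 -0.15655133  0.129     ]
pad [ 0.59128795 -0.06639288  0.278     ]
```

```bash
python3 - <<'E'
from h import *
Y=v[2]+np.pi/2
print(frompose(W([-116,205,220]),down(Y)), W([-116,205,220]))
E
```

```text
[-0.7464, -0.6453, 0.0226, -0.0, -0.0, -0.2662] [0.44531552 0.17996469 0.22      ]
```

Request:
jog_arm:
  motion: "0 -0.746 -0.645 0.022 0 0 -0.266;0 -0.746 -0.645 0.022 0 0 -0.266;0 -0.746 -0.645 0.022 0 0 -0.266;0 -0.746 -0.645 0.022 0 0 -0.266;0 -0.746 -0.645 0.022 0 0 -0.266"

```text
time: 2.02
tool_pos: [0.3483, 0.3339, 0.2247]
tool_rot: [0.0, -0.051, 0.999, 0.0]
contact_force: [1.4, 0.5, -0.1]
gripper_width: 0.004
grasp_force: 0.0
```

```bash
python3 - <<'E'
from h import *
Y=v[2]+np.pi/2
p,r,s=pose();print(inv(p),s['time'])
print(frompose(W([-116,205,220]),down(Y)));print(frompose(W([-116,205,163]),down(Y)))
E
```

```text
[-196.74014142  368.07796155  224.66958135] 2.025
[-0.1614, -0.3262, 0.0094, 0.0003, 0.0007, 0.0001]
[-0.1613, -0.3262, 0.1234, 0.0003, 0.0007, 0.0001]
```

Request:
jog_arm:
  motion: "0 -0.16 -0.326 0.01 0 0 0;0 -0.16 -0.326 0.01 0 0 0;0 -0.16 -0.326 0.01 0 0 0;0 -0.16 -0.326 0.08 0 0 0;0 -0.16 -0.326 0.12 0 0 0"

```text
time: 2.65
tool_pos: [0.4437, 0.1805, 0.163]
tool_rot: [-0.001, -0.05, 0.999, -0.0]
contact_force: [0.3, 0.4, -0.5]
gripper_width: -0.001
grasp_force: 0.0
```

```bash
python3 - <<'E'
from h import *
Y=v[2]+np.pi/2
p,r,s=pose();print(inv(p),s['time'])
f=[(c,[(round(d['p'],2),inv(d['at']).round(1)) for d in place_of(c,'guard_grip')[:2]]) for c in ('scene','top') if grab_frame(c)];print(f)
p,r,s=pose();print(inv(p))
print(frompose(W([-117,70,163]),down(Y)))
E
```

```text
[-117.59476609  205.6643387   163.03184928] 2.65
[('scene', [(0.7, array([-114.3,  157.8,  161.9]))]), ('top', [(0.6, array([-113.5,  159.8,  159.7]))])]
[-117.31855652  206.85089805  164.74498981]
[-0.0007, -0.2737, 0.0035, 0.0, -0.0, -0.0001]
```

Request:
jog_arm:
  motion: "0 0 -0.06 0.003 0 0 0;0 0 -0.12 0.003 0 0 0;0 0 -0.18 0.003 0 0 0;0 0 -0.23 0.003 0 0 0;0 0 -0.265 0.003 0 0 0"

```text
time: 3.48
tool_pos: [0.4589, 0.0498, 0.1652]
tool_rot: [0.002, -0.051, 0.999, 0.001]
contact_force: [1.7, 2.8, -0.1]
gripper_width: 0.0
grasp_force: 1.3
```

```bash
python3 - <<'E'
from h import *
p,r,s=pose();print(inv(p),s['time'])
f=[(c,[(round(d['p'],2),inv(d['at']).round(1),d['at']) for d in place_of(c,'guard_grip')[:2]]) for c in ('scene','top') if grab_frame(c)];print(f)
p,r,s=pose();print(inv(p),s['contact_force'])
E
```

```text
[-115.82772629   74.09548648  165.22879173] 3.475
[('scene', [(0.8, array([-107.7,   51.7,  162. ]), [0.4693, 0.0283, 0.162])]), ('top', [(0.72, array([-109.9,   51.9,  163.6]), [0.467, 0.0283, 0.1636])])]
[-116.79106272   74.46981294  164.19727313] [-0.43164831 -0.16742068  0.13424388]
```

Request:
jog_arm:
  motion: "0 0 -0.010 0 0 0 0;0 0 -0.016 0 0 0 0;0 0 -0.020 0 0 0 0;0 0 -0.024 0 0 0 0;0 0 -0.026 0 0 0 0"

```text
time: 4.3
tool_pos: [0.4587, 0.0368, 0.163]
tool_rot: [0.0, -0.051, 0.999, 0.0]
contact_force: [0.6, 2.4, 0.6]
gripper_width: -0.0
grasp_force: 1.0
```

Request:
jog_arm:
  motion: "0 0 -0.003 0 0 0 0;0 0 -0.006 0 0 0 0;0 0 -0.008 0 0 0 0;0 0 -0.010 0 0 0 0;0 0 -0.010 0 0 0 0"

```text
time: 4.92
tool_pos: [0.459, 0.0341, 0.163]
tool_rot: [0.0, -0.051, 0.999, 0.003]
contact_force: [-0.1, 10.3, 2.3]
gripper_width: 0.002
grasp_force: 5.3
```

```bash
python3 - <<'E'
from h import *
f=[(c,[(round(d['p'],2),inv(d['at']).round(1),d['at']) for d in place_of(c,'guard_grip')[:1]]) for c in ('scene','top') if grab_frame(c)];print(f)
p,r,s=pose();print(inv(p),s['contact_force'])
E
```

```text
[('scene', [(0.92, array([-110.7,   36. ,  164. ]), [0.4679, 0.0124, 0.164])]), ('top', [])]
[-117.30057254   58.53208371  163.02055705] [-0.54310318 10.33464437  2.37501517]
```

```bash
sed -i 's/^([-]*4,-55.*//; s/^A=/P+=[([-107,40],[.468,.0135]),([-107,40],[.469,.0145])]\nA=/' h.py; python3 - <<'E'
from h import *
print(v,(tf(v,A)-B).round(3).tolist())
p,r,s=pose();print(inv(p));Y=v[2]+np.pi/2
for q in ([-117,70,163],[-100,70,320],[4,-108,320],[4,-108,262]): print(frompose(W(q),down(Y)))
E
```

```text
[ 0.58061553 -0.01225838  0.11330456] [[-0.005, 0.001], [0.001, 0.003], [-0.001, -0.003], [0.001, -0.004], [0.001, 0.001], [-0.002, 0.002], [-0.001, -0.0], [-0.0, 0.001], [0.0, -0.0], [0.002, -0.003], [0.002, 0.002], [0.001, 0.001]]
[-115.58291994   59.84254363  163.02055705]
[0.003, 0.0203, 0.0002, 0.0037, 0.0003, -0.007]
[-0.0311, 0.0224, -0.3138, 0.0037, 0.0003, -0.007]
[-0.2428, -0.3314, -0.3157, 0.0037, 0.0003, -0.007]
[-0.2428, -0.332, -0.1997, 0.0037, 0.0003, -0.007]
```

Request:
jog_arm:
  motion: "0 0.003 0.025 0 0 0 0;0 0.003 0.025 -0.12 0 0 0;0 0 0.025 -0.24 0 0 0;0 -0.03 0.02 -0.32 0 0 0;0 -0.07 -0.08 -0.32 0 0 0"

```text
time: 5.75
tool_pos: [0.4998, -0.0035, 0.3282]
tool_rot: [0.004, -0.053, 0.999, -0.001]
contact_force: [0.5, -0.2, -1.5]
gripper_width: 0.001
grasp_force: 0.0
```

```bash
python3 - <<'E'
from h import *
for n in ('guard_grip','catch_paddle'):
  f=[(c,[(round(d['p'],2),inv(d['at']).round(1),d['at']) for d in place_of(c,n)[:1]]) for c in ('scene','top') if grab_frame(c)];print(f)
p,r,s=pose();print(inv(p),s['contact_force'])
Y=v[2]+np.pi/2
for q in ([4,-108,320],[4,-108,262]): print(frompose(W(q),down(Y)))
E
```

```text
[('scene', [(0.87, array([-106.3,   36.7,  162.4]), [0.4708, 0.0122, 0.1624])]), ('top', [(0.55, array([-110.9,   38.3,  159.2]), [0.4661, 0.0133, 0.1592])])]
[('scene', [(0.61, array([  5.3, -53.7, 280.1]), [0.592, -0.065, 0.2801])]), ('top', [(0.37, array([  4. , -56.7, 280.9]), [0.591, -0.0681, 0.2809])])]
[-81.65518181  17.97157719 322.40380459] [-0.17211643  0.10476312 -1.3230946 ]
[-0.1739, -0.2502, 0.0046, 0.0001, -0.0007, -0.0068]
[-0.174, -0.2502, 0.1206, 0.0001, -0.0007, -0.0068]
```

Request:
jog_arm:
  motion: "0 -0.174 -0.25 0 0 0 0;0 -0.174 -0.25 0 0 0 0;0 -0.174 -0.25 0 0 0 0;0 -0.174 -0.25 0.06 0 0 0;0 -0.174 -0.25 0.115 0 0 0"

```text
time: 6.78
tool_pos: [0.5974, -0.1194, 0.2645]
tool_rot: [-0.0, -0.051, 0.999, -0.0]
contact_force: [-0.2, 0.5, -0.5]
gripper_width: 0.0
grasp_force: 0.0
```

```bash
python3 - <<'E'
from h import *
p,r,s=pose();print(inv(p),s['contact_force'])
Y=v[2]+np.pi/2
for q in ([4,-108,264],[4,-20,264]): print(frompose(W(q),down(Y)))
E
```

```text
[   4.54357696 -108.37356097  264.53315472] [-0.15064589  0.45175058 -0.51013016]
[0.0011, 0.0007, 0.0011, -0.0, -0.0001, -0.0071]
[0.003, 0.1767, 0.0011, -0.0, -0.0001, -0.0071]
```

Request:
jog_arm:
  motion: "0 0.002 0.05 0 0 0 0;0 0.002 0.085 0 0 0 0;0 0.002 0.115 0 0 0 0;0 0.002 0.145 0 0 0 0;0 0.002 0.175 0 0 0 0"

```text
time: 7.4
tool_pos: [0.5875, -0.0319, 0.2659]
tool_rot: [0.0, -0.051, 0.999, -0.0]
contact_force: [-0.3, -0.7, 0.0]
gripper_width: -0.002
grasp_force: 0.0
```

```bash
python3 - <<'E'
from h import *
import cv2
for n in ('guard_grip','catch_paddle','lever_bar'):
  f=[(c,[(round(d['p'],2),inv(d['at']).round(1),d['at']) for d in place_of(c,n)[:1]]) for c in ('scene','top') if grab_frame(c)];print(f)
p,r,s=pose();print(inv(p),s['contact_force'])
i=grab_frame('scene')['color'][150:350,220:440,::-1]
cv2.imwrite('pics/c1.png',cv2.resize(i,None,fx=2.7,fy=2.7))
E
```

```text
[('scene', [(0.87, array([-110.1,   38.6,  162.2]), [0.4669, 0.0137, 0.1622])]), ('top', [])]
[('scene', [(0.64, array([  4.9, -14.5, 248.2]), [0.5871, -0.0261, 0.2482])]), ('top', [(0.56, array([  1.4, -14.9, 245.6]), [0.5837, -0.0269, 0.2456])])]
[('scene', [(0.6, array([-142.1, -130.8,  271. ]), [0.4542, -0.1583, 0.271])]), ('top', [(0.71, array([-141.7, -126.3,  269.9]), [0.4541, -0.1538, 0.2699])])]
[  4.38924296 -21.55741891 265.38707515] [ 0.48044267  0.53533587 -0.29383761]
```

View pics/c1.png

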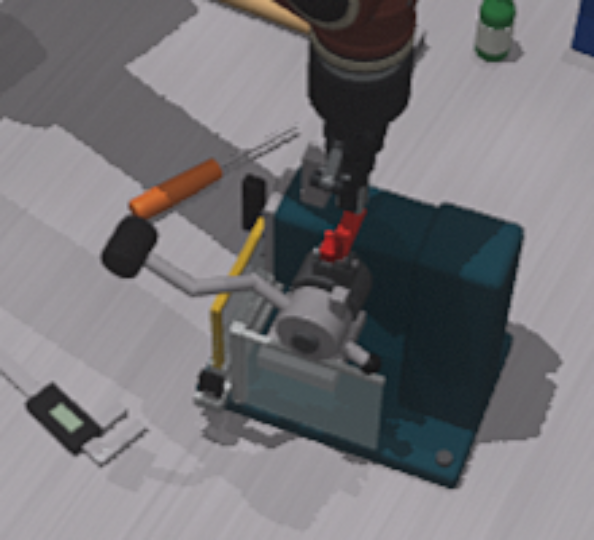

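```bash
python3 - <<'E'
from h import *
Y=v[2]+np.pi/2
for q in ([4,-21,330],[-140.5,-129,330],[-140.5,-129,248]): print(frompose(W(q),down(Y)))
E
```

```text
[0.0008, 0.0009, -0.1292, -0.0, -0.0, -0.0076]
[0.2874, -0.2184, -0.1291, -0.0, -0.0, -0.0076]
[0.2873, -0.2184, 0.0349, -0.0, -0.0, -0.0076]
```

Request:
jog_arm:
  motion: "0 0 0 -0.1 0 0 0;100 0.04 -0.03 -0.13 0 0 -0.007;100 0.287 -0.218 -0.13 0 0 -0.007;100 0.287 -0.218 -0.13 0 0 -0.007;100 0.287 -0.218 -0.13 0 0 -0.007"

```text
time: 8.68
tool_pos: [0.454, -0.1574, 0.3307]
tool_rot: [0.0, -0.055, 0.998, -0.0]
contact_force: [1.0, -0.6, 0.5]
gripper_width: 0.849
grasp_force: 0.0
```

```bash
python3 - <<'E'
from h import *
for n in ('guard_grip','catch_paddle','lever_bar'):
  f=[(c,[(round(d['p'],2),inv(d['at']).round(1),d['at']) for d in place_of(c,n)[:1]]) for c in ('scene','top') if grab_frame(c)];print(f)
p,r,s=pose();print(inv(p),s['contact_force'],s['time'],s['gripper_width'])
Y=v[2]+np.pi/2
for q in ([-140.5,-129,330],[-140.5,-129,248]): print(frompose(W(q),down(Y)))
E
```

```text
[('scene', [(0.63, array([-104.6,   37.8,  162.3]), [0.4724, 0.0135, 0.1623])]), ('top', [(0.71, array([-107.4,   36.5,  158.8]), [0.4698, 0.0119, 0.1588])])]
[('scene', [(0.55, array([  1.7, -13.8, 243.8]), [0.5839, -0.0258, 0.2438])]), ('top', [(0.5, array([  3. , -18.5, 246.8]), [0.5857, -0.0303, 0.2468])])]
[('scene', [(0.88, array([-141.6, -130.5,  270.9]), [0.4547, -0.1579, 0.2709])]), ('top', [(0.73, array([-142.2, -127.9,  268.1]), [0.4538, -0.1554, 0.2681])])]
[-139.87328862 -128.24967071  330.24758042] [-0.44929623 -0.17242286  0.13466291] 9.275 0.9981380728686369
[0.0013, -0.0015, 0.0005, 0.0002, -0.0002, 0.0003]
[0.0012, -0.0015, 0.1645, 0.0002, -0.0002, 0.0003]
```

Catch over, guard shut, bar located. Descend, then grip.

Request:
jog_arm:
  motion: "100 0.002 -0.0015 0.06 0 0 0;100 0.002 -0.0015 0.12 0 0 0;100 0.002 -0.0015 0.164 0 0 0;100 0.002 -0.0015 0.164 0 0 0;30 0.002 -0.0015 0.164 0 0 0"

```text
time: 9.9
tool_pos: [0.4554, -0.1569, 0.2496]
tool_rot: [0.001, -0.056, 0.998, -0.0]
contact_force: [0.5, 0.8, 0.7]
gripper_width: 0.823
grasp_force: 0.0
```

Request:
jog_arm:
  motion: "0 0 0 0 0 0 0;0 0 0 0 0 0 0;0 0 0 0 0 0 0;0 0 0 0 0 0 0;0 0 0 0 0 0 0"

```text
time: 10.52
tool_pos: [0.4554, -0.1579, 0.2502]
tool_rot: [0.001, -0.056, 0.998, -0.002]
contact_force: [-0.9, -5.7, 5.1]
gripper_width: 0.463
grasp_force: 63.3
```

```bash
python3 - <<'E'
from h import *
import cv2
for n in ('lever_bar',):
  f=[(c,[(round(d['p'],2),inv(d['at']).round(1),d['at']) for d in place_of(c,n)[:1]]) for c in ('scene','top') if grab_frame(c)];print(f)
p,r,s=pose();print(inv(p),s['contact_force'],s['time'],s['gripper_width'])
i=grab_frame('scene')['color'][150:350,220:440,::-1]
cv2.imwrite('pics/c2.png',cv2.resize(i,None,fx=2.7,fy=2.7))
# arc: shifts from current pose in tool axes
for q in np.r_[0.06:0.96:.06]:
    d=160*np.array([-np.cos(np.pi/6-q)+np.cos(np.pi/6),0,np.sin(np.pi/6-q)-.5])/1000
    dw=np.r_[tf([0,0,v[2]],d[:2])[0],d[2]]
    print(round(q,2),(r.inv().apply(dw)/.5).round(4))
E
```

```text
[('scene', [(0.69, array([-145.2, -129. ,  271. ]), [0.4509, -0.1569, 0.271])]), ('top', [])]
[-140.85783302 -130.62784433  250.21233111] [-0.10119071 -5.5834007   3.90868316] 10.725 0.4609266191168275
0.06 [0.0091 0.0001 0.0169]
0.12 [0.0172 0.0001 0.0343]
0.18 [0.0243 0.0002 0.0522]
0.24 [0.0302 0.0002 0.0704]
0.3 [0.0351 0.0003 0.089 ]
0.36 [0.0388 0.0004 0.1078]
0.42 [0.0414 0.0004 0.1268]
0.48 [0.0428 0.0005 0.146 ]
0.54 [0.0431 0.0005 0.1652]
0.6 [0.0423 0.0006 0.1843]
0.66 [0.0403 0.0007 0.2034]
0.72 [0.0371 0.0007 0.2224]
0.78 [0.0329 0.0008 0.2411]
0.84 [0.0275 0.0009 0.2595]
0.9 [0.021  0.0009 0.2776]
```

View pics/c2.png

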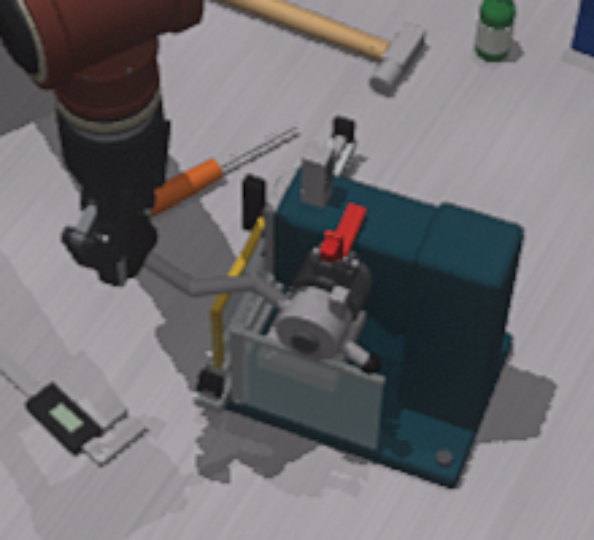

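Request:
jog_arm:
  motion: "0 0.017 0 0.034 0 0 0;0 0.027 0 0.061 0 0 0;0 0.035 0 0.089 0 0 0;0 0.040 0 0.117 0 0 0;0 0.043 0 0.146 0 0 0"

```text
time: 11.4
tool_pos: [0.4348, -0.1607, 0.1789]
tool_rot: [0.002, -0.056, 0.998, -0.002]
contact_force: [-4.0, -4.3, 11.2]
gripper_width: 0.462
grasp_force: 71.5
```

Request:
jog_arm:
  motion: "0 0 0 0.030 0 0 0;0 -0.002 0 0.057 0 0 0;0 -0.007 0 0.085 0 0 0;0 -0.014 0 0.110 0 0 0;0 -0.020 0 0.128 0 0 0"

```text
time: 12.02
tool_pos: [0.4444, -0.1595, 0.1138]
tool_rot: [0.001, -0.057, 0.998, -0.002]
contact_force: [-5.7, -2.9, 11.6]
gripper_width: 0.455
grasp_force: 74.0
```

```bash
python3 - <<'E'
from h import *
for n in ('lever_bar','guard_grip','catch_paddle'):
  f=[(c,[(round(d['p'],2),inv(d['at']).round(1)) for d in place_of(c,n)[:1]]) for c in ('scene','top') if grab_frame(c)];print(f)
p,r,s=pose();print(inv(p),s['contact_force'],s['time'],s['gripper_width'])
E
```

```text
[('scene', [(0.64, array([-155.9, -133.8,  137.4]))]), ('top', [])]
[('scene', [(0.94, array([-108.2,   39.6,  162.9]))]), ('top', [])]
[('scene', [(0.46, array([  4.1, -14.4, 246. ]))]), ('top', [(0.54, array([  1.3, -17.3, 246.2]))])]
[-151.84552215 -130.81023627  113.48726569] [-2.7178334  -4.17673029  6.48030303] 12.625 0.46113245159878424
```

Request:
jog_arm:
  motion: "0 -0.002 0 0.006 0 0 0;0 -0.003 0 0.010 0 0 0;0 -0.004 0 0.014 0 0 0;0 -0.004 0 0.018 0 0 0;0 -0.004 0 0.018 0 0 0"

```text
time: 13.25
tool_pos: [0.4476, -0.1591, 0.1058]
tool_rot: [0.002, -0.057, 0.998, -0.001]
contact_force: [-4.0, -2.1, 11.1]
gripper_width: 0.462
grasp_force: 74.3
```

```bash
python3 - <<'E'
from h import *
p,r,s=pose();print(inv(p),s['contact_force'],s['time'],s['gripper_width'])
for n in ('lever_bar','guard_grip','bushing_top'):
  f=[(c,[(round(d['p'],2),inv(d['at']).round(1)) for d in place_of(c,n)[:1]]) for c in ('scene','top') if grab_frame(c)];print(f)
E
```

```text
[-148.798599   -130.87159665  105.78662956] [-3.97315793 -2.11995513 11.11627109] 13.25 0.4620982487445473
[('scene', [(0.7, array([-153.6, -129.9,  130.8]))]), ('top', [])]
[('scene', [(0.74, array([-106.9,   39.7,  159.9]))]), ('top', [(0.82, array([-107.7,   38.7,  157.1]))])]
[('scene', [(0.4, array([ 0.9,  3.7, -1.7]))]), ('top', [])]
```

Request:
jog_arm:
  motion: "0 0 0 0.004 0 0 0;0 -0.001 0 0.008 0 0 0;0 -0.001 0 0.010 0 0 0;0 -0.001 0 0.012 0 0 0;0 -0.001 0 0.012 0 0 0"

```text
time: 14.48
tool_pos: [0.4495, -0.1589, 0.1011]
tool_rot: [0.004, -0.057, 0.998, -0.001]
contact_force: [-0.5, 0.2, 14.3]
gripper_width: 0.463
grasp_force: 74.6
```

```bash
python3 - <<'E'
from h import *
import cv2
p,r,s=pose();print(inv(p),s['contact_force'],s['time'],s['gripper_width'])
for n in ('lever_bar','guard_grip','catch_paddle'):
  f=[(c,[(round(d['p'],2),inv(d['at']).round(1)) for d in place_of(c,n)[:1]]) for c in ('scene','top') if grab_frame(c)];print(f)
i=grab_frame('scene')['color'][150:350,220:440,::-1]
cv2.imwrite('pics/c3.png',cv2.resize(i,None,fx=2.7,fy=2.7))
E
```

```text
[-146.80346431 -130.86320361  101.11469967] [-0.4812024   0.19163639 14.28997568] 14.475 0.4625270420454083
[('scene', [(0.66, array([-152.9, -130.7,  127.6]))]), ('top', [])]
[('scene', [(0.57, array([-104.6,   39. ,  162.1]))]), ('top', [])]
[('scene', [(0.57, array([-2.000e-01, -1.560e+01,  2.458e+02]))]), ('top', [(0.54, array([  0.9, -17.9, 242.8]))])]
```

View pics/c3.png

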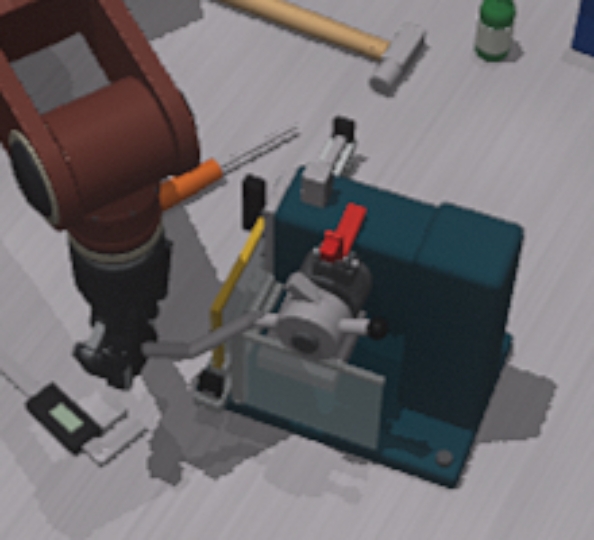

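Request:
jog_arm:
  motion: "0 0 0 0.004 0 0 0;0 0 0 0.008 0 0 0;0 -0.001 0 0.012 0 0 0;0 -0.001 0 0.014 0 0 0;0 -0.001 0 0.014 0 0 0"

```text
time: 15.75
tool_pos: [0.4515, -0.1588, 0.0968]
tool_rot: [0.006, -0.057, 0.998, -0.001]
contact_force: [-4.8, 4.4, 27.5]
gripper_width: 0.462
grasp_force: 76.2
```

```bash
python3 - <<'E'
from h import *
for k in range(3):
  f=[(c,n,[(round(d['p'],2),inv(d['at']).round(1)) for d in place_of(c,n)[:1]]) for c in ('scene',) for n in ('lever_bar','lever_hub') if grab_frame(c)];print(f)
p,r,s=pose();print(inv(p),s['contact_force'],s['time'],s['gripper_width'])
E
```

```text
[('scene', 'lever_bar', [(0.62, array([-150.1, -128.1,  125.7]))]), ('scene', 'lever_hub', [(0.95, array([   1.1, -131.2,  190.9]))])]
[('scene', 'lever_bar', [(0.57, array([-149.8, -131. ,  123.2]))]), ('scene', 'lever_hub', [(0.75, array([   1.9, -131.3,  190.8]))])]
[('scene', 'lever_bar', [(0.68, array([-148.9, -128.7,  125.9]))]), ('scene', 'lever_hub', [(0.7, array([   4.8, -132.9,  189.5]))])]
[-144.81690663 -131.03484757   96.86456187] [-4.92804269  5.02073897 26.46211557] 16.35 0.45733583797862254
```

```bash
python3 -c "
from plant import *
print(job_done())"
```

```text
the job is handed in; nothing more can be done
None
```

I handed the job in at about 16 s with the guard shut, the catch flipped over and the gripper holding the lever down with about 26 N. The handle was at its bushing-home height, but I couldn't see the bushing itself to check it, and no verdict came back.

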